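# Key the vial carousel's hub to its shaft

### The job

Take the aluminium taper key out of its holder, lower it thin end down into the keyway between the carousel's square shaft and the hub's tapered jaw, tapered side to the jaw, and tap or press it down gently from above until it is tight: it should resist a firm push of about 18 N. Do not strain it sideways or push with more than 25 N, which can split the hub; leave it standing upright on its own and do not disturb the bottle, jar or beaker nearby.

Things in the scene. Friction and masses are not known exactly. Their poses are not given: they have to be found in the camera images.
- key: loose plain aluminium taper key, 0.04 to 0.065 kg, upright in the holder, thin end down, its head resting on the holder's top. Origin: at the tip, in the middle of the flat face's lower edge; z up. Shank 60 mm long, 12 mm wide (y). Flat face at x = 0; the other face tapers 1:6: shank from x = 0 to -4 mm at the tip, 0 to -14 mm under the head
- key_tip (a point): middle of the key's tip face, 4 mm (x) by 12 mm (y), at x = -2 mm, z = 0 of the key
- key_head (a point): middle of the top of the key's head, at x = -7 mm, z = 84 mm of the key. The head is a block 24 mm (x) by 18 mm (y) by 24 mm high; grip it across y. It stays clear of hub and shaft when the key is tight
- carousel: fixed vial carousel: white base, aluminium disc 224 mm across with top at 54 mm, vials up to 93 mm high on a 90 mm radius, in the middle a steel hub 80 mm across, top at 105 mm, with a square steel shaft (20 mm, top 3 mm above the hub). Origin on the bench under its centre, z up. Position and yaw vary; it may change places with the holder
- keyway (a point): middle of the keyway's mouth in the hub's top, axes as the carousel's. A slot 16 mm wide (y), 50 mm deep; +x side: upright flat face of the shaft; -x side: the jaw, tapering 1:6. Mouth gap 8.5 mm in x, but the shaft is off centre by up to 1.5 mm in x (unknown), so the key, its axes along these, first fills it 17 to 37 mm down and is tight 1 to 6 mm deeper
- jaw: hub's sprung jaw, dark steel, origin and axes as the carousel's. Yields 1 mm in -x per 50 N. Friction 0.48 to 0.72: the key stays where it is left; pressed with 18 N it loads the jaw with 11 to 22 N. Gripped and carried 1 mm sideways it strains the jaw by over 30 N. Over 30 N splits the hub; a tight key keeps 8 N or more on it
- holder: fixed grey plastic key holder, 110 mm (x) by 60 mm (y) by 70 mm high, axes as the standing key's, with the key's slot and two brass pins 14 mm high near its -x end. Origin under its centre; position and yaw vary
- slot (a point): middle of the mouth of the holder's slot, 19 mm (x) by 15 mm (y), 64 mm deep, 70 mm above the bench
- reagent: bystander: amber bottle with red cap, 64 mm across, 140 mm high
- beaker: bystander: clear beaker, 70 mm across, 80 mm high
- jar: bystander: white jar, 60 mm across, 70 mm high

How it is judged (in metres and radians):
On the way, in this order (a step that is already met when the one before it is completed fails the run):
1. the key is in the keyway, tip at least 12 mm down (z of key_tip in the frame of keyway below -0.012 m and horizontal distance between key_tip and keyway below 0.009 m), for 0.1 s.
2. the key is tight: it wedges the jaw with 8 N or more (contact force between key and jaw above 8 N), for 0.2 s.
At the end, for the whole second after the job is handed in: the key stands still and upright (0.12 rad) in the keyway, axes along the keyway's (0.2 rad), tapered face to the jaw (head's middle on the jaw's side of the mouth's middle), tip at least 15 mm below the mouth and within 9 mm sideways, wedging the jaw with 8 N or more on its own (contact force between key and jaw above 8 N and z of key_tip in the frame of keyway below -0.015 m and horizontal distance between key_tip and keyway below 0.009 m and angle between key's own z axis and vertical below 0.12 rad and angle between the x axis of key and the x axis of keyway, either way round below 0.2 rad and linear speed of key below 0.01 m/s and x of key_head in the frame of keyway below 0 m); the robot touches nothing.
It fails at once if the jaw is strained with more than 30 N (the hub splits) (contact force between jaw and anything else above 30 N).
It fails at once if a bystander is moved by more than 20 mm (distance of any of reagent, beaker, jar from where it was at the start of the episode above 0.02 m).
It also fails if it takes over 51 s, if anything falls off the work surface, if the arm or the gripper's body presses on something with over 40 N, if the wrist force passes 120 N, or if a joint passes its speed limit or range.

### The arm

A 7-joint arm with a two-finger parallel gripper is mounted at the origin on the work surface. World frame = base frame: x ahead of the robot, y to its left, z up, the work surface at z = 0. Lengths are in mm, angles in rad, forces in N, time in s.
With the tool pointing down it reaches from about 400 to 925 mm from the base axis. Payload 4.1 kg.
Tool frame: the origin (TCP) lies on the centre line of the jaws, within the pads' length; the fingertips stand r.finger_overhang ahead of it and the grasp point (between the pads) lies 8 mm behind it (r.finger_overhang is the distance from the TCP to the fingertips, in mm); z points along the fingers, y is the line along which they close (so a half turn about z gives the same grasp; the last joint's range is limited). The gripper opens to 85 mm and grips with 20 to 120 N. Pads are 22 mm wide; open, the fingers measure 114 mm over their backs; the gripper's body (76 mm by 85 mm) begins 54 mm behind the grasp point. The pads swing forward as they close: fully open they stand 13 mm farther back than shut.
Start: joints at [1.227, 0.398, 0.045, 1.537, -0.019, 1.207, -0.051], TCP at [157.571, -630.645, 242.347] pointing down, gripper open.
Joint ranges: [-2.82, 2.82], [-0.49, 2.23], [-1.37, 1.46], [0, 2.46], [-1.36, 4.5], [0.23, 2], [-2.94, 2.94]. Speed limits (rad/s): [2.57, 2.57, 3.14, 3.14, 3.14, 3.14, 3.14].

### API

Orientations are given as a 3x3 rotation matrix whose columns are the frame's x, y, z axes.
In Python, from cell import r, optics, nets gives the robot as it stands.
- The arm moves only by the tool servo_tool, never from a script. Its arguments are lists of equal length, an entry for each row: "delta_pos": the shift along the tool's x, y, z in units of 30 mm (1.0 is 30 mm), a list of three; "dr": the turn, a rotation vector about the tool's x, y, z in degrees, a list of three; "fingers": the finger opening in mm, from 0 to 85.4. A call has 1 to 20 rows; each row is the pose to reach, as a shift and turn from the pose commanded when the call began, along the tool's axes at that moment; what a row does not reach only later rows make up. A row lasts 1/12 s, in which the tool goes at most 41.7 mm and 7.16 degrees, less where a joint would pass 70% of its speed; a pose out of reach is approached as far as the arm can. A call with a gripper value outside its range is refused whole. The fingers move at their own pace and stop on an object; "squeeze" is the grip in N (left out, the last holds). Time passes only in rows, so rows that repeat a pose let the fingers close. It gives the time, the measured TCP pose, the force, the opening and the grip force at its end, in the units of the state.
- r.state(): the state, without advancing time (a new reading comes with each control period).
- optics.snapshot(name): name is "side" or "top" or "wrist"; returns a dict with "color" (400x640x3 uint8, red, green, blue), "camera_matrix" (3x3 intrinsics, pixels), "k1" (the pictures are not rectified: a ray, as slopes to the right and down, at radius r is drawn at 1 + k1 r^2 times it, then the intrinsics apply), "camera_from_world" (4x4, takes a point from world to camera coordinates). Camera axes: x right, y down, z forward; pixel columns grow to the right and rows downward; lengths in mm; the calibration is good to about 2 mm. A picture is of the moment at which its call begins. There is no depth.
- r.close_job(): hands the job in; it is judged then, once.
Trained networks look in a picture, given as the dict that the camera call returned (one of the last four; its "shot" number tells which), for a name from the list of things; names that differ only in an ending like _2 or _b are one class to them, and where a whole thing is asked for, a point or a joint stands for the part that bears it (a point fixed in the world has none). Each returns a list of dicts, best first, with "confidence" (0 to 1); they miss things now and then, are a little off and sometimes report something else, mostly with a low value. They report only what shows in the picture. A call takes as long as a camera call.
- nets.trace(picture, label): "pixels" (400x640 bool, what is visible of it) and "point" ([column, row] in pixels, amid what is visible of it).
The state is a dict: "clock": time; "q": joint angles; "joint_vel": joint speeds; "joint_efforts": joint torques, N m; "ee_pos": TCP position; "orientation": TCP orientation; "contact_force": force on the tool from outside, world axes, zero at the start; "wrist_torque": the same for the moment, N m; "finger_gap": finger opening in mm; "grasp_force": force on a finger pad.
Only numpy, scipy, OpenCV 4.12 (cv2) and the standard library are available. Lean on these libraries where they do the work, as an engineer would, in place of code of your own. Each camera call takes 0.05 s, during which the arm holds its last target. There are 200 camera calls.

## Working session

There is one attempt and no reset: what is moved stays moved. The work goes in short steps, Python scripts to look and compute and a tool call to move; the robot and the scene stay as the last step left them, time stands still between calls to the robot, and variables do not carry over. Pictures are saved under pics/ and viewed, at most 10 in all, crops included, and the job is handed in when it is done.

Besides the shell and the picture viewer there is one more tool, called after "Emit:" by a JSON object that holds its "fn" and its "kwargs", one argument or row to a line. servo_tool: Moves the arm, as the interface text tells. Its arguments: {"type":"object","properties":{"delta_pos":{"type":"array","items":{"type":"array","items":{"type":"number"}}},"dr":{"type":"array","items":{"type":"array","items":{"type":"number"}}},"fingers":{"type":"array","items":{"type":"number"}},"squeeze":{"type":"number"}},"required":["delta_pos","dr","fingers"]}

```bash
ls; mkdir -p pics
python3 - <<'E'
from cell import r, optics, nets
import cv2,numpy as np
s=r.state();print({k:np.round(v,3).tolist() for k,v in s.items()}, r.finger_overhang)
for n in("top","side"):
    p=optics.snapshot(n);cv2.imwrite(f"pics/{n}0.png",p["color"][:,:,::-1])
    print(n,p["camera_matrix"].tolist(),p["k1"],np.round(p["camera_from_world"],4).tolist())
    for l in("key","carousel","holder","jaw","reagent","beaker","jar"):
        print(l,[(round(d["confidence"],2),np.round(d["point"]).tolist(),int(d["pixels"].sum())) for d in nets.trace(p,l)[:3]])
print(r.state()["clock"])
E
```

```text
pics
{'clock': 0.0, 'q': [1.227, 0.399, 0.045, 1.538, -0.019, 1.207, -0.051], 'joint_vel': [0.0, -0.0, -0.0, -0.0, -0.002, 0.001, -0.001], 'joint_efforts': [-0.0, -47.513, 1.365, -25.422, 0.012, 0.01, -0.0], 'ee_pos': [157.403, -630.035, 241.265], 'orientation': [[0.97, 0.242, -0.001], [0.242, -0.97, 0.002], [-0.0, -0.002, -1.0]], 'contact_force': [-0.054, -0.206, 0.183], 'wrist_torque': [-0.054, 0.006, -0.018], 'grasp_force': 0.0, 'finger_gap': 85.099} 11.0
top [[438.2608233025072, 0.0, 314.8556226061723], [0.0, 438.2608233025072, 201.09340081855], [0.0, 0.0, 1.0]] -0.07570830825543702 [[0.016, -0.9998, 0.0155, -26.4413], [-0.99, -0.018, -0.1396, 629.6873], [0.1398, -0.0131, -0.9901, 1218.1294], [0.0, 0.0, 0.0, 1.0]]
key []
carousel [(0.6, [244.0, 235.0], 4610)]
holder [(0.98, [381.0, 225.0], 933)]
jaw []
reagent [(0.79, [154.0, 230.0], 589)]
beaker [(0.79, [326.0, 153.0], 525)]
jar [(0.71, [457.0, 234.0], 416)]
side [[439.002316975591, 0.0, 311.05670909560786], [0.0, 439.002316975591, 199.34559765985958], [0.0, 0.0, 1.0]] -0.10410801036957655 [[0.979, -0.2032, -0.0162, -577.8293], [-0.1492, -0.6601, -0.7362, 152.0336], [0.1389, 0.7232, -0.6766, 1238.3164], [0.0, 0.0, 0.0, 1.0]]
key []
carousel [(0.84, [281.0, 174.0], 2802), (0.52, [318.0, 269.0], 1436)]
holder [(0.89, [317.0, 270.0], 1317)]
jaw []
reagent [(0.64, [273.0, 127.0], 503)]
beaker [(0.6, [368.0, 214.0], 678)]
jar [(0.63, [315.0, 270.0], 1371), (0.57, [327.0, 343.0], 759)]
0.8
```

Run:
```python
import cv2
a=cv2.imread("pics/top0.png")[100:300,120:500];cv2.imwrite("pics/top0c.png",cv2.resize(a,None,fx=2.1,fy=2.1))
```

```text
(no output)
```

View pics/top0c.png

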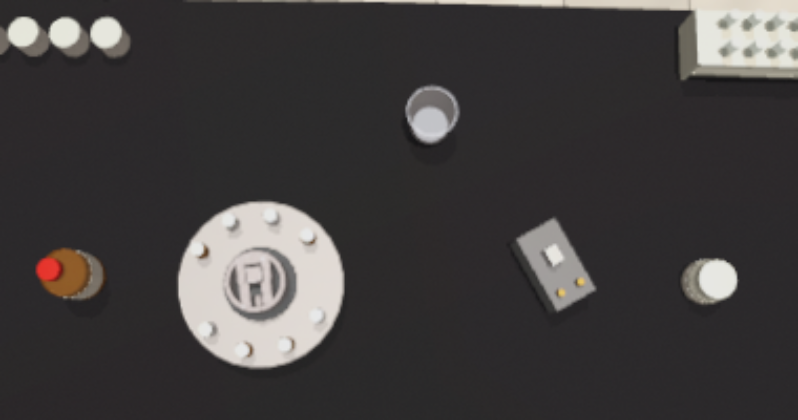

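View pics/side0.png

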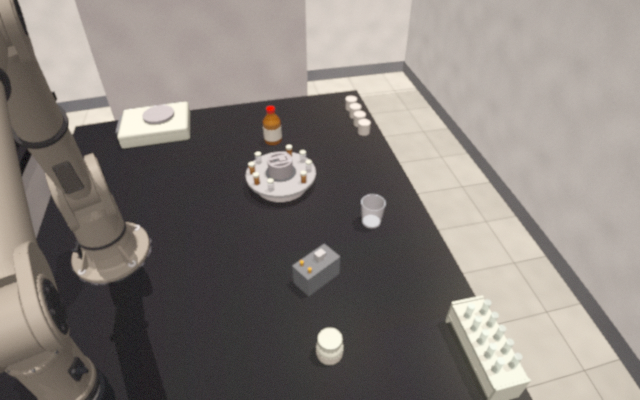

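```bash
cat > h.py <<'E'
import numpy as np,cv2
from cell import r,optics,nets
def ray(p,uv):
    K=np.array(p["camera_matrix"]);T=np.array(p["camera_from_world"]);k=p["k1"]
    d=(np.atleast_2d(uv)-K[:2,2])/[K[0,0],K[1,1]];u=d.copy()
    for _ in range(20): u=d/(1+k*(u**2).sum(1,keepdims=True))
    R=T[:3,:3];return -R.T@T[:3,3],np.c_[u,np.ones(len(u))]@R
def onz(p,uv,z):
    c,d=ray(p,uv);return c+d*((z-c[2])/d[:,2:])
def proj(p,X):
    K=np.array(p["camera_matrix"]);T=np.array(p["camera_from_world"])
    c=np.atleast_2d(X)@T[:3,:3].T+T[:3,3];u=c[:,:2]/c[:,2:]
    return u*(1+p["k1"]*(u**2).sum(1,keepdims=True))*[K[0,0],K[1,1]]+K[:2,2]
def tool(target,R=None):
    "shift from measured pose to target, tool axes, units of 30 mm"
    s=r.state();O=np.array(s["orientation"]);return np.round(O.T@(np.array(target)-s["ee_pos"])/30,3)
def yaw(): O=np.array(r.state()["orientation"]);return np.arctan2(O[1,0],O[0,0]),O
E
python3 - <<'E'
from h import *
p=optics.snapshot("top")
f=lambda c:np.array(c)/2.1+[120,100]
for n,c,z in [("head",(554,255),94),("pinA",(562,293),84),("pinB",(581,282),84),("hub",(254,280),105),("shaft",(253,271),108),("slot",(259,292),105),
 ("h1",(516,237),70),("h2",(556,219),70),("h3",(595,289),70),("h4",(557,311),70),("disc",(261,284),54),("beaker",(432,100),80),("jar",(718,279),70),("cap",(50,269),140)]:
    print(n,onz(p,f(c),z)[0].round(0))
print(yaw())
E
```

```text
head [ 570. -206.   94.]
pinA [ 521. -218.   84.]
pinB [ 536. -244.   84.]
hub [530. 184. 105.]
shaft [541. 185. 108.]
slot [514. 177. 105.]
h1 [ 596. -159.   70.]
h2 [ 621. -213.   70.]
h3 [ 527. -265.   70.]
h4 [ 497. -214.   70.]
disc [528. 182.  54.]
beaker [780. -44.  80.]
jar [ 543. -433.   70.]
cap [536. 438. 140.]
(np.float64(0.24486014010906557), array([[ 9.70171239e-01,  2.42420639e-01,  1.92020483e-05],
       [ 2.42420639e-01, -9.70171226e-01, -1.61773020e-04],
       [-2.05878441e-05,  1.61602504e-04, -9.99999987e-01]]))
```

Run:
```python
from h import *
print(tool([560,-213,240]))
p=optics.snapshot("wrist");T=np.array(p["camera_from_world"]);C=-T[:3,:3].T@T[:3,3]
s=r.state();O=np.array(s["orientation"])
print(O.T@(C-s["ee_pos"]),"cam axes in tool",(O.T@T[:3,:3].T).round(3).tolist(),p["camera_matrix"][0][0],p["k1"])
```

```text
[ 16.39  -10.254   0.077]
[  74.79461488    0.13626302 -129.99923229] cam axes in tool [[0.001, -0.954, -0.299], [1.0, 0.0, 0.001], [-0.0, -0.299, 0.954]] 312.1513997131493 -0.05869205605368034
```

Emit:
{"fn": "servo_tool", "kwargs": {
  "delta_pos": [
    [16.77,-10.4,1.0],
    [16.77,-10.4,1.0],
    [16.77,-10.4,1.0],
    [16.77,-10.4,1.0],
    [16.77,-10.4,1.0],
    [16.77,-10.4,1.74],
    [16.77,-10.4,1.74],
    [16.77,-10.4,1.74],
    [16.77,-10.4,1.74],
    [16.77,-10.4,1.74],
    [16.77,-10.4,1.74],
    [16.77,-10.4,1.74],
    [16.77,-10.4,1.74],
    [16.77,-10.4,1.74],
    [16.77,-10.4,1.74],
    [16.77,-10.4,1.74],
    [16.77,-10.4,1.74]
  ],
  "dr": [
    [0,0,-14.6],
    [0,0,-14.6],
    [0,0,-14.6],
    [0,0,-14.6],
    [0,0,-14.6],
    [0,0,-14.6],
    [0,0,-14.6],
    [0,0,-14.6],
    [0,0,-14.6],
    [0,0,-14.6],
    [0,0,-14.6],
    [0,0,-14.6],
    [0,0,-14.6],
    [0,0,-14.6],
    [0,0,-14.6],
    [0,0,-14.6],
    [0,0,-14.6]
  ],
  "fingers": [60,60,60,60,60,60,60,60,60,60,60,60,60,60,60,60,60]
}}

```text
clock: 2.32
ee_pos: [570.1, -205.6, 189.9]
orientation: [[0.877, 0.481, -0.001], [0.481, -0.877, -0.0], [-0.001, -0.0, -1.0]]
contact_force: [0.2, -0.8, 0.3]
finger_gap: 59.9
grasp_force: 0.0
```

Run:
```python
from h import *
p=optics.snapshot("wrist");cv2.imwrite("pics/w1.png",p["color"][:,:,::-1])
import pickle;pickle.dump(p,open("w1.pkl","wb"))
for l in("key","holder"):
    for d in nets.trace(p,l)[:2]:
        m=d["pixels"].astype(np.uint8);c=max(cv2.findContours(m,0,1)[0],key=cv2.contourArea)
        print(l,d["confidence"],d["point"],m.sum(),cv2.minAreaRect(c))
s=r.state();print(s["clock"],s["ee_pos"],yaw()[0])
```

```text
key 0.97 [317.5, 196.2] 852 ((319.5, 197.0), (36.0, 23.0), 90.0)
holder 0.78 [330.7, 198.3] 8409 ((319.0, 198.0), (132.0, 74.0), 90.0)
2.4667 [ 568.83743552 -208.296692    190.21493371] 0.4963574003534282
```

View pics/w1.png

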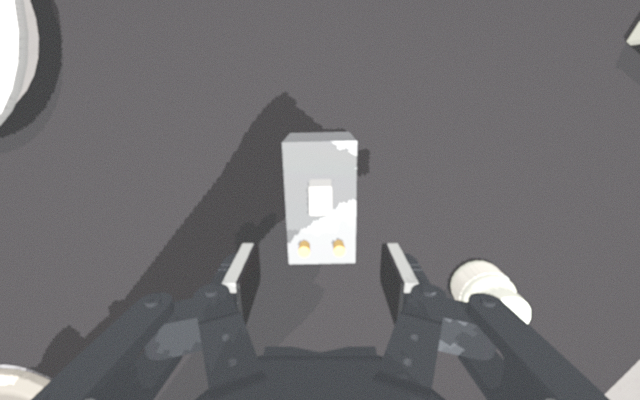

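```bash
cat >> h.py <<'E'
from scipy.optimize import minimize
def sil(p,x,y,yw,dx,dy,z0,z1,ox=0):
    c,s=np.cos(yw),np.sin(yw);P=[]
    for a in(-1,1):
        for b in(-1,1):
            for z in(z0,z1): P.append([x+c*(ox+a*dx/2)-s*b*dy/2,y+s*(ox+a*dx/2)+c*b*dy/2,z])
    h=cv2.convexHull(proj(p,np.array(P)).astype(np.float32))
    im=np.zeros((1600,2560),np.uint8);cv2.fillConvexPoly(im,np.round((h*4+1.5)*16).astype(np.int32),255,cv2.LINE_8,4)
    return cv2.resize(im,(640,400),interpolation=cv2.INTER_AREA)/255.
def fitbox(p,m,x0,**k):
    f=lambda v:np.abs(sil(p,v[0],v[1],v[2]/20,**k)-m).sum()
    S=np.array([x0]*4,float);S[1,0]+=5;S[2,1]+=5;S[3,2]+=2
    o=minimize(f,x0,method="Nelder-Mead",options=dict(initial_simplex=S,xatol=.05,fatol=.5));return o.x*[1,1,1/20],o.fun
E
python3 - <<'E'
from h import *
p=optics.snapshot("wrist")
k=nets.trace(p,"key")[0]["pixels"];h=nets.trace(p,"holder")[0]["pixels"]
print(fitbox(p,k*1.,[570,-206,10],dx=24,dy=18,z0=70,z1=94),k.sum())
m=cv2.morphologyEx((k|h).astype(np.uint8),cv2.MORPH_CLOSE,np.ones((9,9)))
print(fitbox(p,m*1.,[560,-213,10],dx=110,dy=60,z0=0,z1=70),m.sum())
for _ in range(1):
    s=r.state();print(s["clock"],s["ee_pos"],yaw()[0])
T=np.array(p["camera_from_world"]);print(-T[:3,:3].T@T[:3,3])
E
```

```text
(array([ 5.69184584e+02, -2.05966190e+02,  5.43177841e-01]), np.float64(47.58039215686274)) 859
(array([ 5.58720357e+02, -2.12146027e+02,  5.25292820e-01]), np.float64(141.2901960784314)) 9344
2.6167 [ 569.22018909 -207.64163923  190.34182893] 0.49698009726242415
[ 634.54355218 -172.24592492  320.10841193]
```

Emit:
{"fn": "servo_tool", "kwargs": {
  "delta_pos": [
    [0.026,-0.047,1.0],
    [0.026,-0.047,2.0],
    [0.026,-0.047,2.8],
    [0.026,-0.047,3.3],
    [0.026,-0.047,3.5],
    [0.026,-0.047,3.55],
    [0.026,-0.047,3.55],
    [0.026,-0.047,3.55],
    [0.026,-0.047,3.55]
  ],
  "dr": [
    [0,0,-1.8],
    [0,0,-1.8],
    [0,0,-1.8],
    [0,0,-1.8],
    [0,0,-1.8],
    [0,0,-1.8],
    [0,0,-1.8],
    [0,0,-1.8],
    [0,0,-1.8]
  ],
  "fingers": [50,50,50,50,50,40,34,30,30]
}}

```text
clock: 3.37
ee_pos: [571.1, -204.8, 85.1]
orientation: [[0.862, 0.506, 0.003], [0.506, -0.862, -0.001], [0.002, 0.002, -1.0]]
contact_force: [0.0, -0.5, -0.6]
finger_gap: 30.1
grasp_force: 0.0
```

Run:
```python
from h import *
p=optics.snapshot("wrist");cv2.imwrite("pics/w2.png",cv2.resize(p["color"][120:400,170:470,::-1],None,fx=2,fy=2))
k=nets.trace(p,"key")
if k:
    k=k[0]["pixels"];print(k.sum(),fitbox(p,k*1.,[570,-206,10],dx=24,dy=18,z0=70,z1=94))
s=r.state();print(s["clock"],s["ee_pos"],yaw()[0],s["contact_force"])
```

```text
3.4667 [ 570.8050222  -204.66464002   84.78423586] 0.5309966988518715 [-0.29603621 -0.36131268  1.07685774]
```

View pics/w2.png

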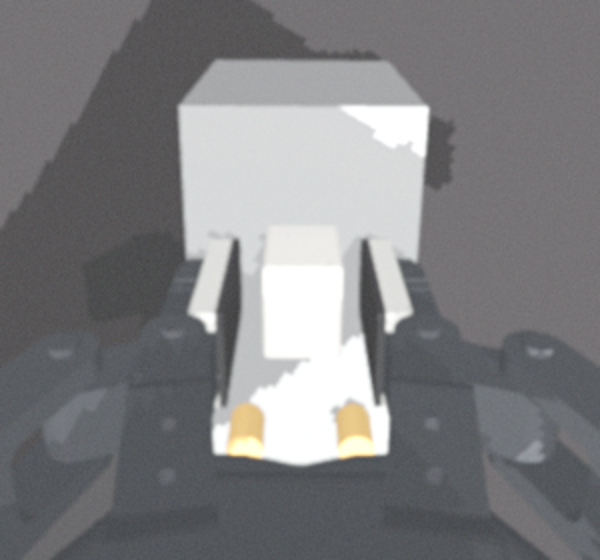

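Emit:
{"fn": "servo_tool", "kwargs": {
  "delta_pos": [
    [0,0,0.03],
    [0,0,0.03],
    [0,0,0.03],
    [0,0,0.03],
    [0,0,0.03],
    [0,0,0.03]
  ],
  "dr": [
    [0,0,0],
    [0,0,0],
    [0,0,0],
    [0,0,0],
    [0,0,0],
    [0,0,0]
  ],
  "fingers": [22,16,10,10,10,10],
  "squeeze": 40
}}

```text
clock: 3.97
ee_pos: [570.5, -204.5, 83.3]
orientation: [[0.862, 0.507, 0.001], [0.507, -0.862, -0.0], [0.001, 0.001, -1.0]]
contact_force: [-0.2, 0.2, 5.4]
finger_gap: 17.3
grasp_force: 39.8
```

Emit:
{"fn": "servo_tool", "kwargs": {
  "delta_pos": [
    [0,0,-0.4],
    [0,0,-1.2],
    [0,0,-2.2],
    [0,0,-3.2],
    [0,0,-4.2],
    [0,0,-4.67],
    [0.18,-0.6,-4.67],
    [0.5,-1.7,-4.67],
    [0.83,-2.8,-4.67],
    [1.15,-3.9,-4.67],
    [1.47,-5.0,-4.67],
    [1.8,-6.1,-4.67],
    [2.12,-7.2,-4.67],
    [2.45,-8.3,-4.67],
    [2.77,-9.4,-4.67],
    [3.1,-10.5,-4.67],
    [3.4,-11.5,-4.67],
    [3.55,-12.05,-4.67],
    [3.61,-12.26,-4.67],
    [3.61,-12.26,-4.67]
  ],
  "dr": [
    [0,0,0],
    [0,0,0],
    [0,0,0],
    [0,0,0],
    [0,0,0],
    [0,0,0],
    [0,0,2],
    [0,0,4],
    [0,0,6],
    [0,0,8],
    [0,0,10],
    [0,0,12],
    [0,0,13.8],
    [0,0,13.8],
    [0,0,13.8],
    [0,0,13.8],
    [0,0,13.8],
    [0,0,13.8],
    [0,0,13.8],
    [0,0,13.8]
  ],
  "fingers": [10,10,10,10,10,10,10,10,10,10,10,10,10,10,10,10,10,10,10,10]
}}

```text
clock: 5.63
ee_pos: [476.3, 169.2, 222.9]
orientation: [[0.957, 0.29, -0.0], [0.29, -0.957, 0.0], [-0.0, -0.0, -1.0]]
contact_force: [0.8, -0.9, -1.0]
finger_gap: 16.8
grasp_force: 40.2
```

Run:
```python
from h import *
import pickle
p=optics.snapshot("wrist");pickle.dump(p,open("w3.pkl","wb"))
cv2.imwrite("pics/w3.png",cv2.resize(p["color"][30:300,170:470,::-1],None,fx=2.2,fy=2.2,interpolation=cv2.INTER_CUBIC))
for l in("carousel","jaw","key","keyway"):
    for d in nets.trace(p,l)[:1]: print(l,d["confidence"],d["point"],d["pixels"].sum())
s=r.state();print(s["clock"],s["ee_pos"],yaw()[0],s["contact_force"],s["finger_gap"])
```

```text
carousel 0.71 [323.8, 101.8] 42662
jaw 0.81 [317.1, 141.5] 508
key 0.89 [316.7, 261.4] 3144
keyway 0.92 [320.8, 97.7] 42403
5.8833 [477.65934656 165.59797764 222.59096709] 0.2869542937716846 [-0.20446332  0.10047574 -1.16644816] 17.030786096616566
```

View pics/w3.png

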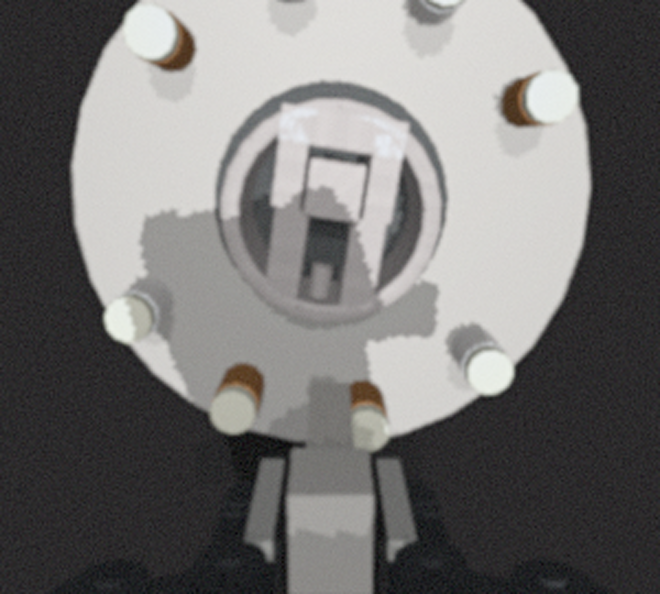

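```bash
cat >> h.py <<'E'
def keyP(x,y,z,yw):
    "hulls of head and shank; key origin (x,y,z), upright"
    H=[[a,b,c] for a in(-19,5) for b in(-9,9) for c in(60,84)]
    S=[[a,b,c] for c,l in((0,-4),(60,-14)) for a in(l,0) for b in(-6,6)]
    c,s=np.cos(yw),np.sin(yw);R=np.array([[c,-s,0],[s,c,0],[0,0,1]])
    return [np.array(q)@R.T+[x,y,z] for q in(H,S)]
def poly(p,Ps,sc=4):
    im=np.zeros((400*sc,640*sc),np.uint8)
    for P in Ps:
        h=cv2.convexHull(proj(p,P).astype(np.float32));cv2.fillConvexPoly(im,np.round((h*sc+(sc-1)/2)*16).astype(np.int32),255,cv2.LINE_8,4)
    return cv2.resize(im,(640,400),interpolation=cv2.INTER_AREA)/255.
def fitkey(p,m,x0):
    f=lambda v:np.abs(poly(p,keyP(v[0],v[1],v[2],v[3]/20))-m)[:300].sum()
    S=np.array([x0]*5,float);S[1,0]+=4;S[2,1]+=4;S[3,2]+=4;S[4,3]+=1
    o=minimize(f,x0,method="Nelder-Mead",options=dict(initial_simplex=S,xatol=.05,fatol=.5,maxiter=400));return o.x*[1,1,1,1/20],o.fun
E
python3 - <<'E'
from h import *
p=optics.snapshot("wrist");s=r.state();e=np.array(s["ee_pos"]);yw,O=yaw()
k=nets.trace(p,"key")[0]["pixels"];rows=np.where(k.any(1))[0]
for y in range(rows[0],rows[-1],8): c=np.where(k[y])[0];print(y,c[0],c[-1],len(c))
print(e,yw)
v,f=fitkey(p,k*1.,[e[0]+7*np.cos(yw),e[1]+7*np.sin(yw),e[2]-73,yw*20]);print(v,f,k.sum())
print("key origin in tool",O.T@(v[:3]-e))
# shaft top corners
q=np.array([(310,158),(368,165),(362,222),(305,212)])/2.2+[170,30]
W=onz(p,q,108);print(W.round(1),np.linalg.norm(W-np.roll(W,1,0),axis=1),W.mean(0))
# shaft subpixel crop
c=cv2.resize(p["color"][85:185,260:360,::-1],None,fx=6,fy=6,interpolation=cv2.INTER_CUBIC);cv2.imwrite("pics/w4.png",c)
E
```

```text
204 311 327 17
212 310 328 19
220 310 329 20
228 309 330 22
236 302 337 36
244 301 337 37
252 300 338 39
260 300 339 40
268 300 339 40
276 301 338 38
284 301 338 38
292 301 338 38
[477.61780003 165.86727024 222.6360796 ] 0.28724557201376727
[4.79711411e+02 1.66150857e+02 1.42394986e+02 2.87808136e-01] 74.57254901960783 3157
key origin in tool [ 2.12100798  0.27253694 80.2404127 ]
[[544.8 192.1 108. ]
 [548.2 172.3 108. ]
 [529.1 168.6 108. ]
 [526.7 188.7 108. ]] [18.36214647 20.05554028 19.49200317 20.29362005] [537.20114585 180.43499179 108.        ]
```

View pics/w4.png

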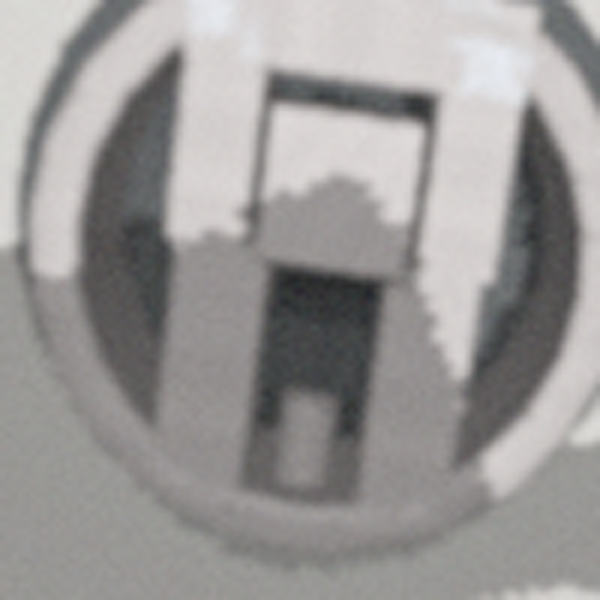

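Run:
```python
from h import *
p=optics.snapshot("wrist");s=r.state();e=np.array(s["ee_pos"]);yw,O=yaw()
k=nets.trace(p,"key")[0]["pixels"]*1.
c,sn=np.cos(yw),np.sin(yw);Rz=np.array([[c,-sn,0],[sn,c,0],[0,0,1]])
T=np.array(p["camera_from_world"]);C=-T[:3,:3].T@T[:3,3];print("cam in tool",O.T@(C-e))
H,S=keyP(0,0,0,0)
def pose(x,y,z,t,w=0):  # key origin rel. tool (x fwd, y left, z down), tilt t about y through the grip at z=75
    R=cv2.Rodrigues(np.array([0,t,0.]))[0]@cv2.Rodrigues(np.array([0,0,w]))[0];g=np.array([-7,0,75.])
    return [((P-g)@R.T+g+[x,y,-z])@Rz.T+e for P in(H,S)]
for z in(71,73,75,78,81):
    for g in(0,.4):
        def f(v):
            m=poly(p,pose(v[0],v[1],z,v[2]/50,0))
            if g: m=cv2.GaussianBlur(m,(0,0),1.);m=(m>.62)*1. 
            return np.abs(m-k)[:300].sum()
        o=min((minimize(f,[x0,0,t0],method="Nelder-Mead",options=dict(initial_simplex=np.array([[x0,0,t0],[x0+3,0,t0],[x0,3,t0],[x0,0,t0+2]]),xatol=.05,fatol=.5)) for x0 in(3,6) for t0 in(-1,1)),key=lambda o:o.fun)
        tip=pose(o.x[0],o.x[1],z,o.x[2]/50)[1][0]
        print(z,g,o.x[:2].round(2),round(o.x[2]/50,3),round(o.fun,1))
```

```text
cam in tool [  74.79437771    0.40852419 -129.93681761]Traceback (most recent call last):
  File "<stdin>", line 16, in <module>
  File "<stdin>", line 16, in <genexpr>
    res = _minimize_neldermead(fun, x0, args, callback, bounds=bounds,
                               **options)
    fsim[k] = func(sim[k])
              ~~~~^^^^^^^^
    fx = function(np.copy(x), *(wrapper_args + args))
  File "<stdin>", line 13, in f
  File "<stdin>", line 8, in pose
cv2.error: OpenCV(4.12.0) /io/opencv/modules/calib3d/src/calibration_base.cpp:151: error: (-210:Unsupported format or combination of formats) The matrices must have 32f or 64f data type in function 'Rodrigues'
```

```bash
cat > kt.py <<'E'
from h import *
H,S=keyP(0,0,0,0)
def pose(e,yw,x,y,z,t):
    c,sn=np.cos(yw),np.sin(yw);Rz=np.array([[c,-sn,0],[sn,c,0],[0,0,1]])
    R=cv2.Rodrigues(np.array([0,float(t),0.]))[0];g=np.array([-7,0,75.])
    return [((P-g)@R.T+g+[x,y,-z])@Rz.T+e for P in(H,S)]
E
python3 - <<'E'
from kt import *
p=optics.snapshot("wrist");s=r.state();e=np.array(s["ee_pos"]);yw,O=yaw()
k=nets.trace(p,"key")[0]["pixels"]*1.
for z in(71,73,75,78,81):
    for g in(0,1):
        def f(v):
            m=poly(p,pose(e,yw,v[0],v[1],z,v[2]/50),2)
            if g: m=cv2.GaussianBlur(m,(0,0),1.);m=np.clip((m-.62)*2+.5,0,1)
            return np.abs(m-k)[:300].sum()
        o=min((minimize(f,[x0,0,0],method="Nelder-Mead",options=dict(initial_simplex=np.array([[x0,0,0.],[x0+3,0,0],[x0,3,0],[x0,0,3]]),xatol=.05,fatol=.5,maxiter=120)) for x0 in(3.,6.)),key=lambda o:o.fun)
        print(z,g,o.x[:2].round(2),round(o.x[2]/50,3),round(o.fun,1))
E
```

```text
71 0 [ 4.91 -0.27] -0.009 239.2
71 1 [ 5.19 -0.28] -0.009 200.1
73 0 [ 3.93 -0.18] -0.016 193.9
73 1 [ 4.68 -0.25] -0.004 161.6
75 0 [ 3.19 -0.19] -0.016 152.9
75 1 [ 3.73 -0.22] -0.01 127.1
78 0 [ 2.34 -0.23] -0.013 94.9
78 1 [ 2.53 -0.29] -0.011 95.4
81 0 [ 1.1  -0.28] -0.017 57.8
81 1 [ 1.22 -0.3 ] -0.018 93.9
```

Run:
```python
from h import *
import pickle
p=pickle.load(open("w3.pkl","rb"))
g=lambda a:(np.array(a)+.5)/6-.5+[260,85]
def an(a,b,z):
    w=onz(p,g([a,b]),z);d=w[0]-w[1];return np.degrees(np.arctan2(d[1],d[0])).round(1),w.round(1)[:,:2].tolist(),np.linalg.norm(d).round(1)
print("wallL",an((268,270),(243,485),105));print("wallR",an((382,280),(358,500),105))
print("face-x",an((258,262),(405,277),108));print("face+x",an((270,103),(425,122),108))
print("sideL",an((270,103),(258,262),108));print("sideR",an((425,122),(408,277),108))
print("outerL",an((183,50),(157,425),105));print("outerR",an((525,90),(458,460),105))
print("tip",onz(p,[[319,203.5]],149.6))
```

```text
wallL (np.float64(9.4), [[521.5, 195.4], [493.0, 190.7]], np.float64(28.8))
wallR (np.float64(10.7), [[524.5, 180.8], [495.5, 175.3]], np.float64(29.5))
face-x (np.float64(101.1), [[522.4, 196.8], [526.0, 178.2]], np.float64(19.0))
face+x (np.float64(100.1), [[541.8, 200.8], [545.3, 181.5]], np.float64(19.7))
sideL (np.float64(11.7), [[541.8, 200.8], [522.4, 196.8]], np.float64(19.9))
sideR (np.float64(10.9), [[545.3, 181.5], [526.2, 177.8]], np.float64(19.5))
outerL (np.float64(11.2), [[544.8, 213.3], [497.5, 203.9]], np.float64(48.2))
outerR (np.float64(7.6), [[552.7, 170.4], [504.7, 164.0]], np.float64(48.5))
tip [[480.981107   170.97905157 149.6       ]]
```

Emit:
{"fn": "servo_tool", "kwargs": {
  "delta_pos": [
    [0.5,-0.05,0.3],
    [1.2,-0.12,0.8],
    [1.45,-0.148,1.0],
    [1.478,-0.148,1.05],
    [1.478,-0.148,1.05],
    [1.478,-0.148,1.05],
    [1.478,-0.148,1.05],
    [1.478,-0.148,1.05],
    [1.478,-0.148,1.05],
    [1.478,-0.148,1.05]
  ],
  "dr": [
    [0,0,2],
    [0,0,4],
    [0,0,6],
    [0,0,6],
    [0,0,6],
    [0,0,6],
    [0,0,6],
    [0,0,6],
    [0,0,6],
    [0,0,6]
  ],
  "fingers": [10,10,10,10,10,10,10,10,10,10]
}}

```text
clock: 7.02
ee_pos: [518.3, 184.4, 191.7]
orientation: [[0.983, 0.184, 0.001], [0.184, -0.983, -0.0], [0.001, 0.0, -1.0]]
contact_force: [0.6, 0.2, -0.5]
finger_gap: 17.1
grasp_force: 40.2
```

Run:
```python
from h import *
import pickle
p=optics.snapshot("wrist");pickle.dump(p,open("w5.pkl","wb"))
c=cv2.resize(p["color"][150:250,260:380,::-1],None,fx=6,fy=6,interpolation=cv2.INTER_CUBIC);cv2.imwrite("pics/w5.png",c)
s=r.state();print(s["clock"],s["ee_pos"],yaw()[0],s["contact_force"])
```

```text
7.0667 [518.32945901 184.48153079 191.60957681] 0.18550380802914954 [-0.02720945 -0.54331437 -0.29876698]
```

View pics/w5.png

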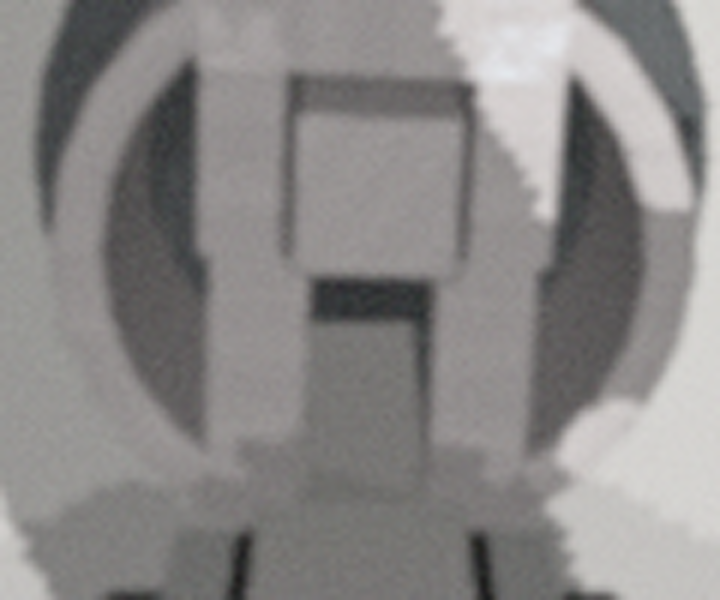

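Run:
```python
from h import *
import pickle
p=pickle.load(open("w5.pkl","rb"));yw=.185
T=np.array(p["camera_from_world"]);C=-T[:3,:3].T@T[:3,3];print(C)
g=lambda a:(np.array(a)+.5)/6-.5+[260,150]
c,s=np.cos(yw),np.sin(yw)
B=np.array([[c,s],[s,-c]])  # world->tool xy
def an(n,a,b,z):
    w=onz(p,g([a,b]),z)[:,:2]@B.T;d=w[0]-w[1];print(n,np.degrees(np.arctan2(d[1],d[0])).round(1),w.round(1).tolist(),np.linalg.norm(d).round(1))
an("top",(298,112),(465,118),108);an("bot",(292,275),(462,276),108)
an("sL",(298,112),(292,265),108);an("sR",(468,118),(459,270),108)
an("wL",(312,290),(301,435),105);an("wR",(434,290),(429,470),105);an("oL",(197,60),(205,440),105);an("oR",(570,70),(530,440),105)
for dz in(0,5): an("tip",(312,320),(413,321),118.3+dz)
```

```text
[591.75329021 198.04561611 321.75203943]
top -88.0 [[571.0, -92.9], [570.3, -73.5]] 19.5
bot -89.7 [[551.1, -93.8], [551.0, -73.5]] 20.3
sL 2.7 [[571.0, -92.9], [552.3, -93.8]] 18.7
sR 2.3 [[570.3, -73.1], [551.7, -73.9]] 18.6
wL 4.5 [[548.2, -91.5], [529.3, -93.0]] 19.1
wR 0.8 [[548.3, -76.7], [524.5, -77.0]] 23.7
oL 0.2 [[576.6, -104.8], [528.6, -105.0]] 48.0
oR 4.1 [[575.4, -61.1], [528.6, -64.5]] 46.9
tip -89.4 [[548.9, -91.2], [548.8, -79.6]] 11.6
tip -89.4 [[550.6, -91.1], [550.5, -79.8]] 11.3
```

Emit:
{"fn": "servo_tool", "kwargs": {
  "delta_pos": [
    [0.02,0.047,0],
    [0.02,0.047,0],
    [0.02,0.047,0.1],
    [0.02,0.047,0.2],
    [0.02,0.047,0.3],
    [0.02,0.047,0.4],
    [0.02,0.047,0.5],
    [0.02,0.047,0.57],
    [0.02,0.047,0.64],
    [0.02,0.047,0.64],
    [0.02,0.047,0.64]
  ],
  "dr": [
    [0,0,1.5],
    [0,0,1.5],
    [0,0,1.5],
    [0,0,1.5],
    [0,0,1.5],
    [0,0,1.5],
    [0,0,1.5],
    [0,0,1.5],
    [0,0,1.5],
    [0,0,1.5],
    [0,0,1.5]
  ],
  "fingers": [10,10,10,10,10,10,10,10,10,10,10]
}}

```text
clock: 7.98
ee_pos: [519.2, 183.3, 171.9]
orientation: [[0.987, 0.159, -0.0], [0.159, -0.987, -0.0], [-0.0, 0.0, -1.0]]
contact_force: [-0.8, 0.2, -0.1]
finger_gap: 17.2
grasp_force: 40.2
```

Run:
```python
from h import *
import pickle
p=optics.snapshot("wrist");pickle.dump(p,open("w6.pkl","wb"))
c=cv2.resize(p["color"][150:250,260:380,::-1],None,fx=6,fy=6,interpolation=cv2.INTER_CUBIC);cv2.imwrite("pics/w6.png",c)
s=r.state();print(s["clock"],s["ee_pos"],yaw()[0],s["contact_force"],s["wrist_torque"])
```

```text
8.0333 [519.24881808 183.31731828 172.1036953 ] 0.159360722947541 [-0.61419132  0.76844389 -1.10344047] [ 0.0211134  -0.01556851 -0.00511699]
```

View pics/w6.png

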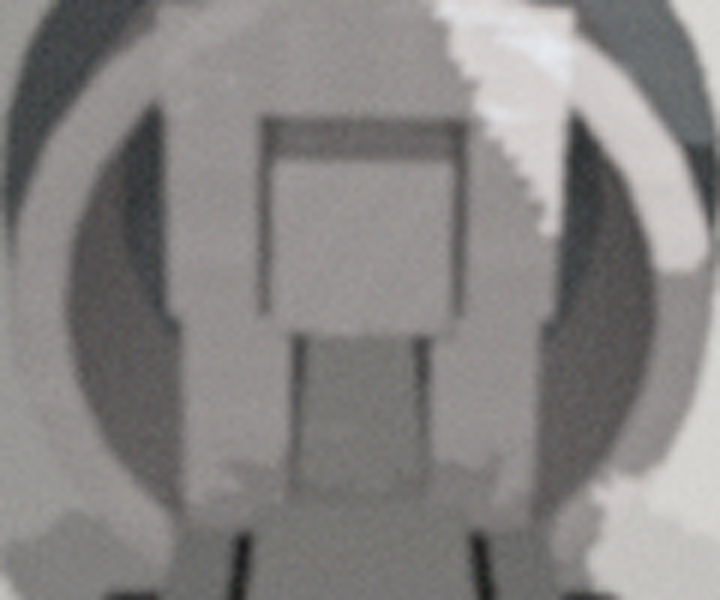

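Emit:
{"fn": "servo_tool", "kwargs": {
  "delta_pos": [
    [0,0,0.07],
    [0,0,0.14],
    [0,0,0.2],
    [0,0,0.24],
    [0,0,0.27],
    [0,0,0.27]
  ],
  "dr": [
    [0,0,0],
    [0,0,0],
    [0,0,0],
    [0,0,0],
    [0,0,0],
    [0,0,0]
  ],
  "fingers": [10,10,10,10,10,10]
}}

```text
clock: 8.53
ee_pos: [519.6, 183.4, 164.0]
orientation: [[0.987, 0.159, 0.001], [0.159, -0.987, 0.0], [0.001, -0.0, -1.0]]
contact_force: [1.4, 1.2, -0.9]
finger_gap: 16.9
grasp_force: 40.2
```

Emit:
{"fn": "servo_tool", "kwargs": {
  "delta_pos": [
    [0,0,0.04],
    [0,0,0.07],
    [0,0,0.07],
    [0,0,0.07]
  ],
  "dr": [
    [0,0,0],
    [0,0,0],
    [0,0,0],
    [0,0,0]
  ],
  "fingers": [10,10,10,10]
}}

```text
clock: 8.87
ee_pos: [519.8, 183.4, 162.0]
orientation: [[0.987, 0.159, 0.001], [0.159, -0.987, 0.0], [0.001, -0.0, -1.0]]
contact_force: [2.1, 1.0, -0.5]
finger_gap: 17.3
grasp_force: 40.3
```

Emit:
{"fn": "servo_tool", "kwargs": {
  "delta_pos": [
    [0,0,0.04],
    [0,0,0.07],
    [0,0,0.07],
    [0,0,0.07]
  ],
  "dr": [
    [0,0,0],
    [0,0,0],
    [0,0,0],
    [0,0,0]
  ],
  "fingers": [10,10,10,10]
}}

```text
clock: 9.2
ee_pos: [519.9, 183.5, 160.0]
orientation: [[0.987, 0.159, 0.002], [0.159, -0.987, 0.001], [0.002, -0.0, -1.0]]
contact_force: [3.1, 0.2, 0.8]
finger_gap: 17.5
grasp_force: 40.4
```

Emit:
{"fn": "servo_tool", "kwargs": {
  "delta_pos": [
    [0.02,0,0],
    [0.03,0,0.03],
    [0.03,0,0.07],
    [0.03,0,0.1],
    [0.03,0,0.1],
    [0.03,0,0.1]
  ],
  "dr": [
    [0,0,0],
    [0,0,0],
    [0,0,0],
    [0,0,0],
    [0,0,0],
    [0,0,0]
  ],
  "fingers": [10,10,10,10,10,10]
}}

```text
clock: 9.7
ee_pos: [520.4, 183.6, 157.7]
orientation: [[0.987, 0.158, 0.001], [0.158, -0.987, 0.0], [0.001, 0.0, -1.0]]
contact_force: [1.4, -0.1, 5.8]
finger_gap: 17.4
grasp_force: 41.3
```

Emit:
{"fn": "servo_tool", "kwargs": {
  "delta_pos": [
    [0,0,0],
    [0,0,0],
    [0,0,0],
    [0,0,0],
    [0,0,0],
    [0,0,0],
    [0,0,-0.4],
    [0,0,-1.0],
    [0,0,-1.5],
    [0,0,-1.5],
    [0,0,-1.5]
  ],
  "dr": [
    [0,0,0],
    [0,0,0],
    [0,0,0],
    [0,0,0],
    [0,0,0],
    [0,0,0],
    [0,0,0],
    [0,0,0],
    [0,0,0],
    [0,0,0],
    [0,0,0]
  ],
  "fingers": [20,24,30,36,40,40,40,40,40,40,40]
}}

```text
clock: 10.62
ee_pos: [520.7, 183.7, 203.1]
orientation: [[0.987, 0.159, 0.002], [0.159, -0.987, 0.001], [0.002, -0.0, -1.0]]
contact_force: [0.4, 0.1, 0.0]
finger_gap: 40.0
grasp_force: 0.0
```

Run:
```python
from h import *
import pickle
p=optics.snapshot("wrist");pickle.dump(p,open("w7.pkl","wb"))
c=cv2.resize(p["color"][130:330,230:410,::-1],None,fx=3,fy=3,interpolation=cv2.INTER_CUBIC);cv2.imwrite("pics/w7.png",c)
s=r.state();print(s["clock"],s["ee_pos"],yaw()[0],s["contact_force"],s["wrist_torque"])
```

```text
10.6667 [520.06017527 183.36590265 202.07855834] 0.15928479360854883 [ 0.27804019 -0.23042269 -0.36498704] [0.05313919 0.02789159 0.02017879]
```

View pics/w7.png

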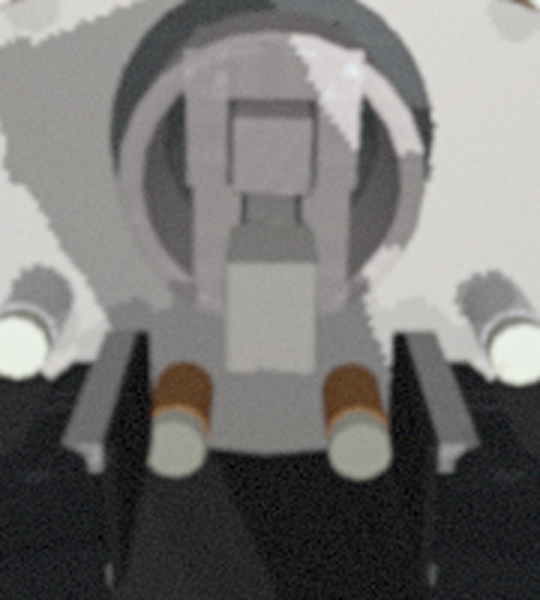

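Emit:
{"fn": "servo_tool", "kwargs": {
  "delta_pos": [
    [0,0,0],
    [0,0,0],
    [0,0,0.1],
    [0,0,0.2],
    [0,0,0.3],
    [0,0,0.4],
    [0,0,0.5],
    [0,0,0.55],
    [0,0,0.6],
    [0,0,0.6],
    [0,0,0.6]
  ],
  "dr": [
    [0,0,0],
    [0,0,0],
    [0,0,0],
    [0,0,0],
    [0,0,0],
    [0,0,0],
    [0,0,0],
    [0,0,0],
    [0,0,0],
    [0,0,0],
    [0,0,0]
  ],
  "fingers": [20,5,0,0,0,0,0,0,0,0,0]
}}

```text
clock: 11.58
ee_pos: [520.1, 183.5, 183.8]
orientation: [[0.987, 0.159, 0.0], [0.159, -0.987, -0.0], [0.0, 0.0, -1.0]]
contact_force: [-0.2, -0.4, 0.0]
finger_gap: -0.3
grasp_force: 0.0
```

Emit:
{"fn": "servo_tool", "kwargs": {
  "delta_pos": [
    [0,0,0.03],
    [0,0,0.06],
    [0,0,0.08],
    [0,0,0.08],
    [0,0,0.08]
  ],
  "dr": [
    [0,0,0],
    [0,0,0],
    [0,0,0],
    [0,0,0],
    [0,0,0]
  ],
  "fingers": [0,0,0,0,0]
}}

```text
clock: 12.0
ee_pos: [520.1, 183.4, 181.4]
orientation: [[0.987, 0.159, 0.0], [0.159, -0.987, -0.0], [0.0, 0.0, -1.0]]
contact_force: [0.3, -0.3, 0.6]
finger_gap: -0.5
grasp_force: 0.0
```

Emit:
{"fn": "servo_tool", "kwargs": {
  "delta_pos": [
    [0,0,0.03],
    [0,0,0.05],
    [0,0,0.05],
    [0,0,0.05]
  ],
  "dr": [
    [0,0,0],
    [0,0,0],
    [0,0,0],
    [0,0,0]
  ],
  "fingers": [0,0,0,0]
}}

```text
clock: 12.33
ee_pos: [520.0, 183.4, 179.8]
orientation: [[0.987, 0.159, -0.0], [0.159, -0.987, -0.0], [-0.0, 0.0, -1.0]]
contact_force: [0.3, 0.2, -0.3]
finger_gap: -0.2
grasp_force: 0.0
```

Emit:
{"fn": "servo_tool", "kwargs": {
  "delta_pos": [
    [0,0,0.03],
    [0,0,0.05],
    [0,0,0.05],
    [0,0,0.05]
  ],
  "dr": [
    [0,0,0],
    [0,0,0],
    [0,0,0],
    [0,0,0]
  ],
  "fingers": [0,0,0,0]
}}

```text
clock: 12.67
ee_pos: [520.4, 183.6, 179.4]
orientation: [[0.987, 0.159, 0.001], [0.159, -0.987, -0.0], [0.001, 0.0, -1.0]]
contact_force: [-1.2, -0.8, 5.6]
finger_gap: -0.0
grasp_force: 2.8
```

Emit:
{"fn": "servo_tool", "kwargs": {
  "delta_pos": [
    [0,0,0.02],
    [0,0,0.035],
    [0,0,0.035],
    [0,0,0.035]
  ],
  "dr": [
    [0,0,0],
    [0,0,0],
    [0,0,0],
    [0,0,0]
  ],
  "fingers": [0,0,0,0]
}}

```text
clock: 13.0
ee_pos: [520.6, 184.0, 179.3]
orientation: [[0.987, 0.159, 0.002], [0.159, -0.987, 0.0], [0.002, 0.0, -1.0]]
contact_force: [-4.2, -0.6, 10.2]
finger_gap: 0.0
grasp_force: 5.0
```

Emit:
{"fn": "servo_tool", "kwargs": {
  "delta_pos": [
    [-0.02,0,0.01],
    [-0.02,0,0.03],
    [-0.02,0,0.03],
    [-0.02,0,0.03]
  ],
  "dr": [
    [0,0,0],
    [0,0,0],
    [0,0,0],
    [0,0,0]
  ],
  "fingers": [0,0,0,0]
}}

```text
clock: 13.33
ee_pos: [520.4, 184.1, 179.0]
orientation: [[0.987, 0.159, 0.003], [0.159, -0.987, 0.001], [0.003, -0.0, -1.0]]
contact_force: [-2.4, -0.7, 12.1]
finger_gap: -0.0
grasp_force: 6.2
```

Emit:
{"fn": "servo_tool", "kwargs": {
  "delta_pos": [
    [-0.015,0,0.02],
    [-0.02,0,0.04],
    [-0.02,0,0.04],
    [-0.02,0,0.04]
  ],
  "dr": [
    [0,0,0],
    [0,0,0],
    [0,0,0],
    [0,0,0]
  ],
  "fingers": [0,0,0,0]
}}

```text
clock: 13.67
ee_pos: [520.4, 184.3, 178.6]
orientation: [[0.987, 0.159, 0.004], [0.159, -0.987, 0.001], [0.004, -0.001, -1.0]]
contact_force: [-3.2, -0.8, 15.6]
finger_gap: 0.0
grasp_force: 7.7
```

Emit:
{"fn": "servo_tool", "kwargs": {
  "delta_pos": [
    [-0.015,0,0.02],
    [-0.015,0,0.04],
    [-0.015,0,0.04],
    [-0.015,0,0.04],
    [-0.015,0,0.04]
  ],
  "dr": [
    [0,0,0],
    [0,0,0],
    [0,0,0],
    [0,0,0],
    [0,0,0]
  ],
  "fingers": [0,0,0,0,0]
}}

```text
clock: 14.08
ee_pos: [520.3, 184.5, 178.2]
orientation: [[0.987, 0.159, 0.005], [0.159, -0.987, 0.002], [0.005, -0.001, -1.0]]
contact_force: [-4.0, -1.2, 18.9]
finger_gap: 0.2
grasp_force: 9.3
```

Emit:
{"fn": "servo_tool", "kwargs": {
  "delta_pos": [
    [-0.02,0,0.015],
    [-0.02,0,0.015],
    [-0.02,0,0.015],
    [-0.02,0,0.015]
  ],
  "dr": [
    [0,0,0],
    [0,0,0],
    [0,0,0],
    [0,0,0]
  ],
  "fingers": [0,0,0,0]
}}

```text
clock: 14.42
ee_pos: [520.2, 184.5, 178.1]
orientation: [[0.987, 0.159, 0.006], [0.159, -0.987, 0.002], [0.007, -0.001, -1.0]]
contact_force: [-3.4, -1.4, 20.0]
finger_gap: 0.1
grasp_force: 9.8
```

Emit:
{"fn": "servo_tool", "kwargs": {
  "delta_pos": [
    [0,0,-0.1],
    [0,0,-0.3],
    [0,0,-0.8],
    [0,0,-1.3],
    [0,0,-1.6],
    [0,0,-1.6],
    [0,0,-1.6],
    [0,0,-1.6]
  ],
  "dr": [
    [0,0,0],
    [0,0,0],
    [0,0,0],
    [0,0,0],
    [0,0,0],
    [0,0,0],
    [0,0,0],
    [0,0,0]
  ],
  "fingers": [0,0,0,0,0,0,0,0]
}}

```text
clock: 15.08
ee_pos: [517.3, 182.7, 220.6]
orientation: [[0.987, 0.159, -0.001], [0.159, -0.987, -0.001], [-0.002, 0.0, -1.0]]
contact_force: [-1.0, -0.7, -0.4]
finger_gap: -0.0
grasp_force: 0.0
```

Run:
```python
from h import *
p=optics.snapshot("wrist")
c=cv2.resize(p["color"][130:330,230:410,::-1],None,fx=3,fy=3,interpolation=cv2.INTER_CUBIC);cv2.imwrite("pics/w8.png",c)
s=r.state();print(s["clock"],s["ee_pos"],yaw()[0],s["contact_force"])
```

```text
15.1333 [517.20922834 182.69935158 220.45501963] 0.15935880081081988 [ 0.2754433  -0.9597215  -0.34242678]
```

View pics/w8.png

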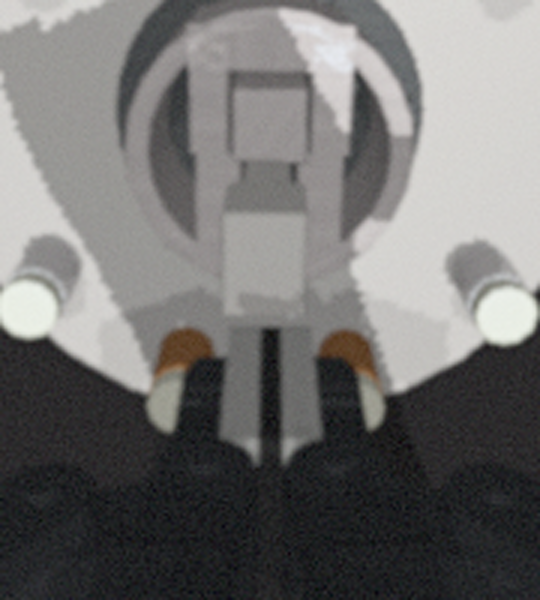

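```bash
python3 -c "
from cell import r
print(r.close_job())"
```

```text
the job is handed in; nothing more can be done
None
```

The key is wedged in the keyway, tapered side to the jaw. It held a press of about 20 N from above, stood upright when the arm backed away, and I've handed the job in at about 15 s. The jaw force could not be measured directly; I estimate about 13 N against the 8 N needed, and the hand-in gave no verdict.

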